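# Weigh a cheese on the hand scale

## Task

Weigh the white cheese in its pan: take the hand scale from its fork stand, hook it under the pan's wire bail and raise it gently until the pan hangs free just clear of the counter (never more than 2 cm up), and hold it still there for two seconds so that the scale can be read. Then set the pan softly back where it stood, unhook, and hang the scale back in the fork; handle only the scale, keep the cheese in the pan, do not pull or knock hard on the bail or poke the cheese, and leave the price card and the goat brick alone.

Things in the scene. Friction and masses are not known exactly. Their poses are not given: they have to be found in the camera images.
- scale: hand scale, 0.15 kg, upright. Origin: centre of the underside of its steel flange (56 mm across, 6 mm thick); z up, x across the handle's thin side. Above: black handle with orange band, 18 mm thick (x), 44 wide (y), top 62 mm over the origin. Below: aluminium tube, 26 mm across, 70 mm long, then a red-banded sprung rod with a hook of 6 mm wire lying in the x-z plane, mouth open to -x
- scale_grip (a point): middle of the handle block, 38 mm above the scale's origin: where to grip it from above, closing along the scale's x
- hook_bowl (a point): inside of the hook's bowl, on the scale's axis, 135 mm below the scale's origin while unloaded (wire underside 141 below); moves down as the spring stretches. The rod runs on the axis to 90 mm below the origin, then bends out to x = +18 mm at 104 to 120 mm below, and round to the bowl. A 6 mm bar pulled into the bowl has its centre 132 mm below the origin
- scale_hook (a joint): stretch of the scale's spring in m: 0 unloaded, grows as the hook is pulled down, about 8.3 mm per newton (120 N/m) after the first 0.2 N; stop at 85 mm. Pan and cheese together stretch it by somewhere between 25 and 75 mm, not known beforehand
- stand: fixed fork stand: wooden foot 110 x 100 x 10 mm, steel post at the back (+x), fork of two level prongs (10 mm wide, 36 mm apart, tops 175 mm high), open to the stand's -x. The prongs' front ends (36 to 42 mm in front of the seat) and the cross bar (36 mm behind it) stand 5 mm higher and keep the flange in. Origin: on the counter under the seat; z up
- stand_seat (a point): seat of the fork: where the scale's origin lies when the scale hangs with its tube between the prongs and its flange resting on them; 175 mm above the counter
- pan: round steel weighing pan, 156 mm across, rim 14 mm high, floor 6 mm thick, with a fixed bail of 6 mm wire arching over it in the pan's y-z plane; 0.12 kg. Origin: centre of the underside, at height 0 when it stands on the counter; z up
- pan_bail (a point): peak of the bail, centre of the wire, 88 mm above the pan's origin; the wire runs along the pan's y here and falls away to both sides (10 mm lower 14 mm out), so the hook must come from the pan's +x or -x side. The cheese's top is 41 mm below this point
- cheese: white disc cheese 127 mm across, 40 mm high, lying loose in the pan; origin: centre of its underside; mass not known, between 0.2 and 0.8 kg
- price_card: price card in a small wooden block, 20 x 104 x 76 mm, standing loose on the counter; origin: centre of the underside
- goat_brick: crumbly white goat cheese, 62 x 61 x 62 mm, standing loose on the counter; origin: centre of the underside
- hook_tip (a point): top of the hook's tip, at x = -16 mm, 121 mm below the scale's origin while unloaded. A 6 mm bar slides in over the tip when its centre is 102 to 117 mm below the scale's origin, and stops against the bent back of the hook when its centre is about 10 mm on the +x side of the scale's axis

How it is judged:
On the way, in this order (a step that is already met when the one before it is completed fails the run):
1. the pan hangs from the scale's hook, level, still and clear of the counter by 4 to 22 mm, for 1.5 s (height (world z) of pan between 0.004 and 0.022 m and contact force between scale and pan above 1.5 N and angle between pan's own z axis and vertical below 0.2 rad and linear speed of pan below 0.03 m/s), for 1.5 s.
2. the pan stands on the counter again and the hook is off the bail (height (world z) of pan below 0.002 m and contact force between scale and pan below 0.05 N and distance between hook_bowl and pan_bail above 0.04 m), for 0.2 s.
At the end, for the whole second after the job is handed in: the scale hangs at rest and upright in the fork (origin within 10 mm sideways and 3 mm in height of the seat); the pan stands flat and at rest on the counter within 30 mm of where it stood; the cheese lies flat in it, within 15 mm of its centre (horizontal distance between scale and stand_seat below 0.01 m and z of scale in the frame of stand_seat between -0.003 and 0.003 m and angle between scale's own z axis and vertical below 0.08 rad and linear speed of each of scale, pan below 0.02 m/s and distance of pan from where it was at the start of the episode below 0.03 m and height (world z) of pan below 0.002 m and angle between pan's own z axis and vertical below 0.03 rad and horizontal distance between cheese and pan below 0.015 m and z of cheese in the frame of pan below 0.012 m); the robot touches nothing.
It fails at once if the pan is raised more than 22 mm, or the pan is moved more than 50 mm from its place (height (world z) of pan above 0.022 m or distance of pan from where it was at the start of the episode above 0.05 m).
It fails at once if the scale pulls or knocks on the pan with more than 15 N, or the scale presses on the cheese with more than 3 N (contact force between scale and pan above 15 N or contact force between scale and cheese above 3 N).
It fails at once if the pan is put down hard (over 30 N on it) (contact force between pan and anything else above 30 N).
It fails at once if the robot itself handles the pan or the cheese (over 2 N) (contact force between any of the arm, the fingers and pan above 2 N or contact force between any of the arm, the fingers and cheese above 2 N).
It fails at once if the price card or the goat brick is moved by more than 15 mm (distance of any of price_card, goat_brick from where it was at the start of the episode above 0.015 m).
It also fails if it takes over 72 s, if anything falls off the work surface, if the arm or the gripper's body presses on something with over 40 N, if the wrist force passes 120 N, or if a joint passes its speed limit or range.

## Robot

A 6-joint arm with a two-finger parallel gripper is mounted at the origin on the work surface; the furniture and walls round the work are solid. World frame = base frame: x ahead of the robot, y to its left, z up, the work surface at z = 0. Lengths are in m, angles in rad, forces in N, time in s.
With the tool pointing down it reaches from about 0.375 to 0.9 m from the base axis. Payload 3.1 kg.
Tool frame: the origin (TCP) lies at the very end of the fingers, on their centre line; the grasp point (between the pads) lies 19 mm behind it; z points along the fingers, y is the line along which they close (so a half turn about z gives the same grasp; the last joint's range is limited). The gripper opens to 87 mm and grips with 3 to 60 N. Pads are 19 mm wide; open, the fingers measure 117 mm over their backs; the gripper's body (75 mm by 190 mm) begins 51 mm behind the grasp point.
Start: joints at [-1.49, 0.527, 1.433, -0, 1.181, -0.178], TCP at [0.16, -0.604, 0.223] pointing down, gripper open.
Joint ranges: [-3.08, 3.08], [-0.75, 2.2], [0.22, 2.44], [-1.43, 4.57], [0, 2.65], [-2.85, 2.85]. Speed limits (rad/s): [2.79, 2.79, 3.14, 3.14, 3.14, 3.14].

## Interface

Orientations are given as a rotation vector (axis times angle).
In Python, from cell import robot gives the robot as it stands.
- The arm moves only by the tool step_arm, never from a script. Its argument "increments" is a list that holds one entry, the list of rows, each a list of 4 numbers: the shift along the tool's x, y, z in m, then the turn about the tool's z in rad. A call has 1 to 20 rows; each row shifts and turns the commanded pose from where the row before left it, along the tool's axes as they then stand; what a row does not reach is not made up. A row lasts 1/10 s, in which the tool goes at most 50 mm and 8.59 degrees, less where a joint would pass 70% of its speed; a pose out of reach is approached as far as the arm can. A call with a gripper value outside its range is refused whole. "claw" is the opening, from 0 (shut) to 1 (fully open), set as the call begins (left out, the last holds). The fingers move at their own pace and stop on an object; "grip_force" is the grip in N (left out, the last holds). Time passes only in rows, so rows that do not move let the fingers close. It gives the time, the measured TCP pose, the force, the opening and the grip force at its end, in the units of the state.
- robot.observe(): the state, without advancing time (a new reading comes with each control period).
- robot.capture(name): name is "scene" or "top" or "wrist"; returns a dict with "frame" (420x560x3 uint8, blue, green, red), "range_z" (420x560 float32, m along the optical axis (not along the pixel's ray), 0 where there is no reading), "K" (3x3 intrinsics, pixels), "k1" (the pictures are not rectified: a ray, as slopes to the right and down, at radius r is drawn at 1 + k1 r^2 times it, then the intrinsics apply), "T" (4x4, takes a point from camera to world coordinates); the wrist camera has in their place "T_tool_cam" (4x4, takes a point from camera to tool coordinates, whose origin is the TCP and whose axes are the flange's). Camera axes: x right, y down, z forward; pixel columns grow to the right and rows downward; lengths in m; the calibration is good to about 2 mm. A picture is of the moment at which its call begins: read the wrist's pose just before it.
- robot.close_job(): hands the job in; it is judged then, once.
The state is a dict: "time": time; "q": joint angles; "dq": joint speeds; "effort": joint torques, N m; "eef_pos": TCP position; "orientation": TCP orientation; "contact_force": force on the tool from outside, world axes, zero at the start; "moment": the same for the moment, N m; "width": finger opening in m; "grip_force": force on a finger pad.
Only numpy, scipy, OpenCV 4.12 (cv2) and the standard library are available. Lean on these libraries where they do the work, as an engineer would, in place of code of your own. Each camera call takes 0.05 s, during which the arm holds its last target. There are 200 camera calls.

## Working session

There is one attempt and no reset: what is moved stays moved. The work goes in short steps, Python scripts to look and compute and a tool call to move; the robot and the scene stay as the last step left them, time stands still between calls to the robot, and variables do not carry over. Pictures are saved under pics/ and viewed, at most 10 in all, crops included, and the job is handed in when it is done.

Besides the shell and the picture viewer there is one more tool, called after ">>>" as a command line: name --argument value ..., lists and objects as JSON in quotes. step_arm: Moves the arm, as the interface text tells. Its arguments: {"type":"object","properties":{"increments":{"type":"array"},"claw":{"type":"number"},"grip_force":{"type":"number"}},"required":["increments"]}

```bash
mkdir -p pics
cat > h.py <<'E'
import numpy as np, cv2
from cell import robot
from scipy.spatial.transform import Rotation as R
def cap(n):
    s=robot.observe(); d=robot.capture(n)
    if n=="wrist":
        T=np.eye(4);T[:3,:3]=R.from_rotvec(s["orientation"]).as_matrix();T[:3,3]=s["eef_pos"];d["T"]=T@d["T_tool_cam"]
    return d
def cloud(d):
    h,w=d["range_z"].shape;K=d["K"]
    u,v=np.meshgrid(np.arange(w),np.arange(h))
    D=np.array([d["k1"],0,0,0],float)
    n=cv2.undistortPoints(np.stack([u,v],-1).reshape(-1,1,2).astype(np.float64),K,D).reshape(h,w,2)
    z=d["range_z"];P=np.dstack([n[...,0]*z,n[...,1]*z,z])
    return P@d["T"][:3,:3].T+d["T"][:3,3]
E
python3 - <<'E'
from h import *
s=robot.observe();print({k:np.round(v,3) for k,v in s.items()})
a=[]
for n in ("scene","top"):
    d=cap(n);np.savez("pics/"+n,**d);cv2.imwrite(f"pics/{n}0.png",d["frame"]);print(n,d["K"],d["k1"],d["T"].round(3))
E
```

```text
{'time': np.float64(0.0), 'q': array([-1.49 ,  0.528,  1.434, -0.   ,  1.181, -0.179]), 'dq': array([ 0.   ,  0.   , -0.   , -0.   , -0.001, -0.001]), 'effort': array([-1.0000e-03, -4.4005e+01, -1.7659e+01,  6.3000e-02,  5.8000e-02,
       -0.0000e+00]), 'eef_pos': array([ 0.16 , -0.603,  0.222]), 'orientation': array([-3.113, -0.405, -0.   ]), 'contact_force': array([ 0.265, -0.482, -0.484]), 'moment': array([0.037, 0.021, 0.   ]), 'grip_force': np.float64(0.0), 'width': np.float64(0.087)}
scene [[437.88700314   0.         282.48136693]
 [  0.         437.88700314 211.11042301]
 [  0.           0.           1.        ]] -0.09967443073602907 [[-0.593 -0.427  0.683 -0.186]
 [-0.805  0.333 -0.491  0.494]
 [-0.018 -0.841 -0.541  0.651]
 [ 0.     0.     0.     1.   ]]
top [[489.17807164   0.         279.87065918]
 [  0.         489.17807164 219.15341446]
 [  0.           0.           1.        ]] -0.1024273055428994 [[-0.    -0.993  0.121  0.388]
 [-1.    -0.003 -0.022  0.052]
 [ 0.023 -0.121 -0.992  0.995]
 [ 0.     0.     0.     1.   ]]
```

View pics/scene0.png

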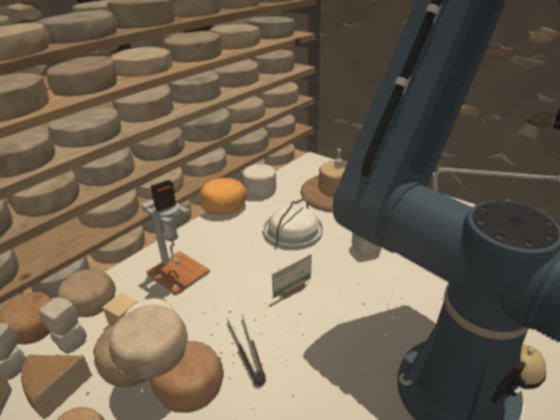

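View pics/top0.png

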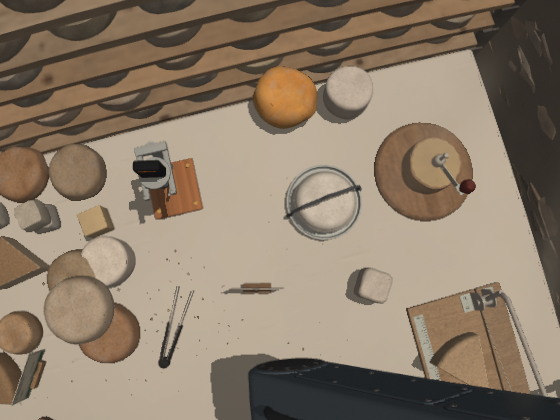

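The top view shows the stand foot at about (178,188) with the handle at (150,168), the pan at (323,202) with its bail running (285,216)–(360,188), the card at (253,288) and the goat brick at (375,285).

Run:
```python
import numpy as np,cv2
import h
for n in("top","scene"):
    d=dict(np.load(f"pics/{n}.npz"));P=h.cloud(d);Z=P[...,2]
    np.save(f"pics/{n}P.npy",P)
    X,Y=P[...,0],P[...,1]
    if n=="top":
        for v,u in((168,150),(202,323),(190,185),(288,253),(285,375)):print((u,v),P[v,u].round(3))
        c=P[188,178]; st=(abs(X-.0-P[190,160,0])<.13)&(abs(Y-P[190,160,1])<.13)
        C=P[202,323]
    else: st=(abs(X-SX)<.13)&(abs(Y-SY)<.13)
    SX,SY=P[190,160,0] if n=="top" else SX,P[190,160,1] if n=="top" else SY
    def rep(name,m):
        q=P[m]
        if len(q)<5: print(n,name,len(q));return
        r=cv2.minAreaRect((q[:,:2]*1000).astype(np.float32))
        print(n,name,len(q),"rect",np.round(r[0],1),np.round(r[1],1),round(r[2],1),"zmed",np.median(q[:,2]).round(4),"zmax",q[:,2].max().round(4))
    rep("handle top",st&(Z>.228)&(Z<.245))
    rep("flange/fork",st&(Z>.170)&(Z<.19))
    rep("foot",st&(Z>.006)&(Z<.016)&(d["frame"][...,2].astype(int)-d["frame"][...,0]>60))
    pn=np.hypot(X-C[0],Y-C[1])<.1
    rep("rim",pn&(Z>.008)&(Z<.02))
    rep("cheese top",pn&(Z>.042)&(Z<.05))
    rep("bail",pn&(Z>.06)&(Z<.1))
    rep("bail peak",pn&(Z>.083)&(Z<.1))
    for nm,(v,u) in dict(card=(288,253),goat=(285,375)).items():
        if n=="top": 
            g=globals();g[nm]=P[v,u]
        q=globals()[nm];rep(nm,(np.hypot(X-q[0],Y-q[1])<.08)&(Z>.02)&(Z<.09))
```

```text
(150, 168) [0.562 0.241 0.236]
(323, 202) [ 0.539 -0.055  0.042]
(185, 190) [0.567 0.223 0.012]
(253, 288) [0.371 0.081 0.074]
(375, 285) [ 0.375 -0.152  0.058]
top handle top 309 rect [566.9 248.2] [42.8 18.2] 89.5 zmed 0.2348 zmax 0.2381
top flange/fork 1063 rect [574.9 249.2] [100.7  57. ] 13.2 zmed 0.1778 zmax 0.1899
top foot 1267 rect [572.2 247.9] [108.9  98.4] 12.9 zmed 0.0084 zmax 0.0144
top rim 559 rect [544.2 -59.9] [154.5 153.5] 88.8 zmed 0.0115 zmax 0.0198
top cheese top 1673 rect [542.6 -59.6] [110.3 108.2] 68.7 zmed 0.0439 zmax 0.0499
top bail 199 rect [544.1 -60.5] [  6.2 128. ] 21.2 zmed 0.0752 zmax 0.0909
top bail peak 31 rect [543.6 -59.7] [ 5.3 22.3] 21.6 zmed 0.0866 zmax 0.0909
top card 87 rect [369.6  76.2] [100.4  15.7] 90.0 zmed 0.0714 zmax 0.0777
top goat 1036 rect [ 375.7 -151.9] [61.3 61.3] 71.5 zmed 0.0582 zmax 0.0644
scene handle top 176 rect [566.4 247.4] [44.6 21.6] 87.8 zmed 0.2354 zmax 0.2385
scene flange/fork 507 rect [570.9 248. ] [95.7 59. ] 14.8 zmed 0.1795 zmax 0.1896
scene foot 990 rect [570.8 245.6] [112.7 100.7] 13.2 zmed 0.0108 zmax 0.0152
scene rim 316 rect [530.1 -50. ] [153.9 125. ] 48.7 zmed 0.0129 zmax 0.02
scene cheese top 774 rect [540.9 -60.7] [111.  107.5] 70.7 zmed 0.0451 zmax 0.0498
scene bail 96 rect [540.8 -57.4] [  8.4 127.6] 20.3 zmed 0.0754 zmax 0.0905
scene bail peak 15 rect [541.5 -57.7] [ 7.2 18.7] 22.0 zmed 0.0864 zmax 0.0905
scene card 888 rect [365.   73.9] [ 13.9 105.8] 0.6 zmed 0.0463 zmax 0.0778
scene goat 251 rect [ 364.8 -134.2] [70.2 36.9] 28.1 zmed 0.0339 zmax 0.0557
```

Run:
```python
import numpy as np,cv2
d=np.load("pics/scene.npz");f=d["frame"][165:300,110:250]
cv2.imwrite("pics/crop.png",cv2.resize(f,None,fx=4.4,fy=4.4,interpolation=cv2.INTER_CUBIC))
for n in("top","scene"):
    P=np.load(f"pics/{n}P.npy").reshape(-1,3);P=P[P[:,0]!=0]
    for y in(.15,.25,.35,-.06):
        m=(abs(P[:,1]-y)<.05)&(P[:,2]>.2)&(P[:,0]>.6);q=P[m]
        print(n,y,q[:,0].min().round(3) if len(q) else None, q[:,2].max().round(3) if len(q) else None)
    m=(np.hypot(P[:,0]-.62,P[:,1]-.26)<.03)&(P[:,2]>.1);print("post zmax",P[m][:,2].max())
```

```text
top 0.15 None None
top 0.25 0.868 0.212
top 0.35 0.84 0.22
top -0.06 None None
post zmax 0.1824314394093135
scene 0.15 0.893 0.531
scene 0.25 0.867 0.539
scene 0.35 0.839 0.579
scene -0.06 0.949 0.512
post zmax 0.18213685280426006
```

View pics/crop.png

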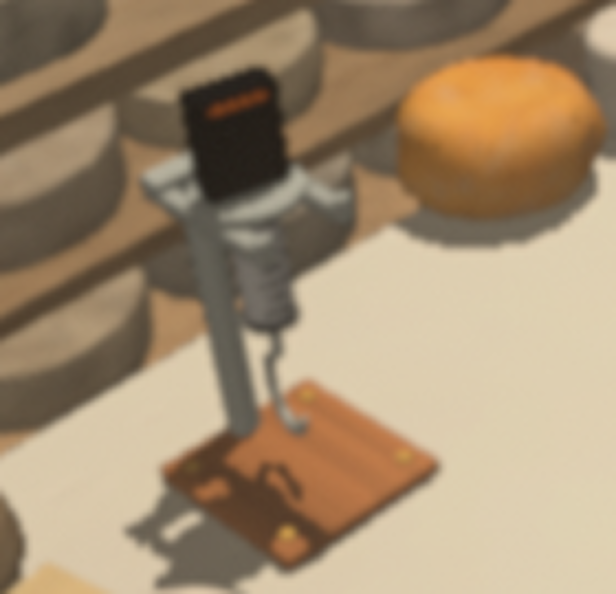

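>>> step_arm --increments '[[[0,0,-0.015,-0.1458],[0,0,-0.015,-0.1458],[0,0,-0.015,-0.1458],[0,0,-0.015,-0.1458],[0,0,-0.015,-0.1458],[0,0,-0.015,-0.1458],[0,0,-0.015,-0.1458],[0,0,-0.015,-0.1458],[0,0,-0.01,-0.1458]]]' --claw 0.7

```text
time: 1.0
eef_pos: [0.16, -0.6042, 0.3532]
orientation: [2.214, 2.228, -0.0]
contact_force: [-0.3, -0.1, 1.1]
width: 0.0609
grip_force: 0.0
```

The hook bends to the image left (world +x) and its tip is on the right at about (300,425), so the mouth opens towards -x and scale yaw is about 0. The next move goes above the stand.

>>> step_arm --increments '[[[0.0426,0.0204,0,0],[0.0426,0.0204,0,0],[0.0426,0.0204,0,0],[0.0426,0.0204,0,0],[0.0426,0.0204,0,0],[0.0426,0.0204,0,0],[0.0426,0.0204,0,0],[0.0426,0.0204,0,0],[0.0426,0.0204,0,0],[0.0426,0.0204,0,0],[0.0426,0.0204,0,0],[0.0426,0.0204,0,0],[0.0426,0.0204,0,0],[0.0426,0.0204,0,0],[0.0426,0.0204,0,0],[0.0426,0.0204,0,0],[0.0426,0.0204,0,0],[0.0426,0.0204,0,0],[0.0426,0.0204,0,0],[0.0426,0.0204,0,0]]]'

```text
time: 3.0
eef_pos: [0.568, 0.2498, 0.3519]
orientation: [-2.221, -2.222, 0.002]
contact_force: [-0.0, -0.1, -0.7]
width: 0.061
grip_force: 0.0
```

Run:
```python
from h import *
print(robot.observe()["eef_pos"])
d=cap("wrist");P=cloud(d);Z=P[...,2];X,Y=P[...,0],P[...,1]
cv2.imwrite("pics/w1.png",d["frame"]);print(d["T_tool_cam"].round(3))
st=(abs(X-.57)<.1)&(abs(Y-.248)<.08)&(d["range_z"]>0)
for n,a,b in(("handle",.228,.25),("flange",.172,.19),("foot",.005,.016)):
    q=P[st&(Z>a)&(Z<b)]
    if len(q)>5:
        r=cv2.minAreaRect((q[:,:2]*1000).astype(np.float32));print(n,len(q),r,np.median(q[:,2]))
```

```text
[0.56797544 0.24982567 0.35194694]
[[ 0.001 -0.969 -0.249  0.067]
 [ 1.     0.001  0.    -0.001]
 [-0.    -0.249  0.969 -0.162]
 [ 0.     0.     0.     1.   ]]
handle 938 ((566.73193359375, 248.5165252685547), (18.574419021606445, 43.75612258911133), 1.9118105173110962) 0.2359562465303325
flange 2842 ((574.9400634765625, 249.194580078125), (100.66797637939453, 57.45451354980469), 13.296271324157715) 0.17945756659935366
foot 2064 ((571.9672241210938, 247.7174530029297), (110.02422332763672, 99.8468246459961), 13.103567123413086) 0.009274885858546134
```

View pics/w1.png

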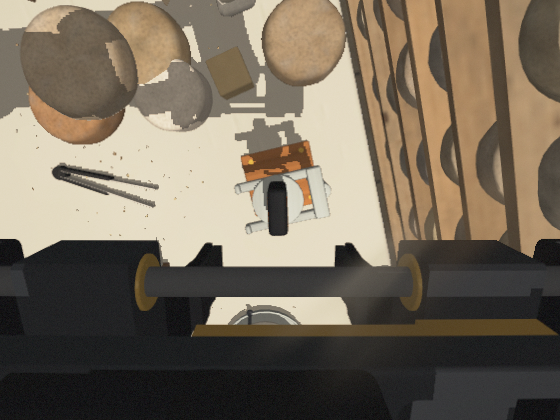

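The wrist view shows the handle top at about (278,207) between the prongs, free all round and agreeing with the other views at (0.567, 0.248). Now I descend.

>>> step_arm --increments '[[[-0.0013,-0.0013,0.02,-0.03],[0,0,0.02,0],[0,0,0.02,0],[0,0,0.02,0],[0,0,0.02,0],[0,0,0.02,0],[0,0,0.015,0],[0,0,0.01,0],[0,0,0.008,0],[0,0,0.005,0],[0,0,0,0],[0,0,0,0]]]'

```text
time: 4.25
eef_pos: [0.5669, 0.2467, 0.1951]
orientation: [2.187, 2.254, 0.001]
contact_force: [0.2, -0.2, 1.2]
width: 0.0609
grip_force: 0.0
```

>>> step_arm --increments '[[[0,0,0,0],[0,0,0,0],[0,0,0,0],[0,0,0,0],[0,0,0,0],[0,0,0,0],[0,0,0,0],[0,0,0,0]]]' --claw 0.0 --grip_force 25

```text
time: 5.05
eef_pos: [0.5666, 0.2466, 0.1946]
orientation: [2.188, 2.255, 0.0]
contact_force: [-0.2, 1.1, -0.3]
width: 0.0178
grip_force: 25.0
```

>>> step_arm --increments '[[[0,0,-0.004,0],[0,0,-0.006,0],[0,0,-0.01,0],[0,0,-0.012,0],[0,0,-0.012,0],[0,0,-0.012,0],[0,0,-0.012,0],[0,0,-0.012,0],[0,0,-0.012,0],[0,0,-0.012,0],[0,0,-0.012,0],[0,0,-0.012,0],[0,0,-0.012,0],[0,0,-0.012,0],[0,0,-0.008,0],[0,0,0,0]]]'

```text
time: 6.65
eef_pos: [0.5672, 0.2468, 0.3562]
orientation: [2.186, 2.254, 0.004]
contact_force: [-0.6, -0.1, -0.9]
width: 0.0182
grip_force: 25.0
```

>>> step_arm --increments '[[[-0.01,0.0004,0,0],[-0.02,0.0008,0,0],[-0.026,0.001,0,0],[-0.026,0.001,0,0],[-0.026,0.001,0,0],[-0.026,0.001,0,0],[-0.026,0.001,0,0],[-0.026,0.001,0,0],[-0.026,0.001,0,0],[-0.026,0.001,0,0],[-0.026,0.001,0,0],[-0.016,0.0006,0,0],[-0.01,0.0004,0,0],[0,0,0,-0.085],[0,0,0,-0.085],[0,0,0,-0.085],[0,0,0,-0.084],[0,0,0,0],[0,0,0,0],[0,0,0,0]]]'

```text
time: 8.65
eef_pos: [0.5864, -0.0426, 0.3545]
orientation: [-1.777, -2.591, -0.0]
contact_force: [-0.1, 0.1, -1.6]
width: 0.0179
grip_force: 25.0
```

```bash
cat > look.py <<'E'
from h import *
import sys
s=robot.observe();print(s["eef_pos"].round(4),"yaw",np.degrees(R.from_rotvec(s["orientation"]).as_euler("zyx"))[0].round(2),"F",s["contact_force"].round(2))
for n in("top","scene","wrist"):
    d=cap(n);cv2.imwrite(f"pics/{n}_{sys.argv[1]}.png",d["frame"]);P=cloud(d);X,Y,Z=P[...,0],P[...,1],P[...,2];ok=d["range_z"]>0
    c=np.hypot(X-.543,Y+.0595)
    for nm,a,b,r in(("rim",.008,.036,.1),("cheese",.042,.067,.06),("bail",.068,.093,.075),("peak",.083,.093,.03),("scale",.11,.5,.12)):
        q=P[ok&(c<r)&(Z>a)&(Z<b)]
        if len(q)>5:
            r=cv2.minAreaRect((q[:,:2]*1000).astype(np.float32));print(n,nm,len(q),np.round(r[0],1),np.round(r[1],1),round(r[2],1),"z",np.percentile(q[:,2],[5,50,95]).round(4))
E
python3 look.py a
```

```text
[ 0.5864 -0.0426  0.3545] yaw -111.11 F [-0.1   0.1  -1.57]
top scale 685 [587.1 -37. ] [130.5  58.2] 36.2 z [0.3938 0.4473 0.4921]
scene rim 364 [547.7 -12.8] [ 59.2 144. ] 86.9 z [0.0095 0.0192 0.0346]
scene cheese 420 [553.2 -39.9] [ 62.7 103.4] 56.2 z [0.0431 0.0453 0.0478]
scene bail 55 [533.7 -36. ] [ 7.6 61.1] 21.4 z [0.0703 0.0767 0.088 ]
scene peak 13 [540.4 -56.8] [ 4.1 17.1] 27.9 z [0.0841 0.0864 0.09  ]
scene scale 1970 [601.1 -27.1] [109.4  66.4] 11.8 z [0.2661 0.4089 0.4848]
wrist rim 1372 [537.1 -54. ] [154.4 134.8] 45.8 z [0.0092 0.0137 0.0336]
wrist cheese 3492 [538.8 -57.3] [110.   98.1] 49.9 z [0.0429 0.0449 0.0464]
wrist bail 311 [541.6 -54.4] [ 5.9 97.9] 21.4 z [0.0711 0.0776 0.0887]
wrist peak 71 [544.3 -60.7] [ 5.6 22.1] 19.1 z [0.0835 0.0863 0.0904]
wrist scale 84110 [575.7 -33.2] [153.9  52.3] 21.1 z [0.3879 0.4521 0.4734]
```

```bash
python3 -c "
import cv2,numpy as np
a=[cv2.imread(f'pics/{n}_a.png') for n in('top','scene','wrist')]
b=[cv2.resize(a[0][110:300,190:440],(400,300)),cv2.resize(a[1][110:290,190:430],(400,300)),cv2.resize(a[2],(400,300)),np.zeros((300,400,3),np.uint8)]
cv2.imwrite('pics/m_a.png',np.vstack([np.hstack(b[:2]),np.hstack(b[2:])]))"
```

```text
(no output)
```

View pics/m_a.png

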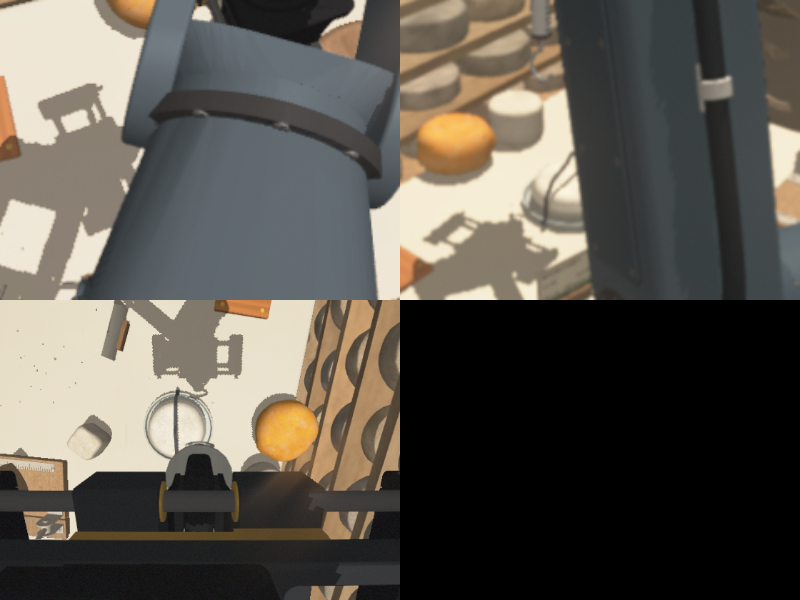

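The views show the pan and bail clear, with the bail peak at about (178,392) in the wrist tile and the hook free above in the scene tile at about (540,65). The next move lowers the hook beside the bail.

>>> step_arm --increments '[[[-0.002,0,0.01,0],[0,0,0.016,0],[0,0,0.016,0],[0,0,0.016,0],[0,0,0.016,0],[0,0,0.014,0],[0,0,0.012,0],[0,0,0.01,0],[0,0,0.01,0],[0,0,0.008,0],[0,0,0.005,0],[0,0,0.003,0],[0,0,0,0],[0,0,0,0]]]'

```text
time: 10.2
eef_pos: [0.5875, -0.0448, 0.2189]
orientation: [1.775, 2.591, 0.0]
contact_force: [-0.1, -1.1, -1.1]
width: 0.018
grip_force: 25.0
```

```bash
python3 look.py b;  python3 -c "
import cv2,numpy as np
a=[cv2.imread(f'pics/{n}_b.png') for n in('scene','wrist')]
b=[cv2.resize(a[0][130:280,220:360],(400,429)),cv2.resize(a[1][80:380,140:420],(400,429))]
cv2.imwrite('pics/m_b.png',np.hstack(b))"
```

```text
[ 0.5875 -0.0448  0.2189] yaw -111.15 F [-0.12 -1.06 -1.15]
top scale 1932 [591.3 -34.7] [133.2  65.6] 39.2 z [0.3305 0.4346 0.487 ]
scene rim 332 [550.4 -11.7] [ 53.4 141.9] 83.6 z [0.0095 0.0198 0.0348]
scene cheese 354 [554.9 -35.1] [ 53. 104.] 58.4 z [0.0428 0.0454 0.0635]
scene bail 73 [559.9 -38.6] [33.6 90.4] 73.4 z [0.0692 0.0758 0.0899]
scene scale 2012 [602.3 -16.5] [110.1  75.1] 6.4 z [0.1514 0.3119 0.4745]
wrist rim 2139 [531.8 -46.7] [154.6 119.7] 39.8 z [0.0093 0.0137 0.0333]
wrist cheese 5794 [533.6 -55.3] [112.   86.8] 59.0 z [0.0429 0.0449 0.0464]
wrist bail 659 [549.8 -39.4] [79.3 81.4] 49.8 z [0.0702 0.0779 0.0891]
wrist peak 132 [544.3 -60.7] [ 5.8 21.6] 22.2 z [0.0833 0.0867 0.0902]
wrist scale 84006 [576.2 -35.5] [155.4  52.3] 21.1 z [0.2569 0.3168 0.3379]
```

View pics/m_b.png

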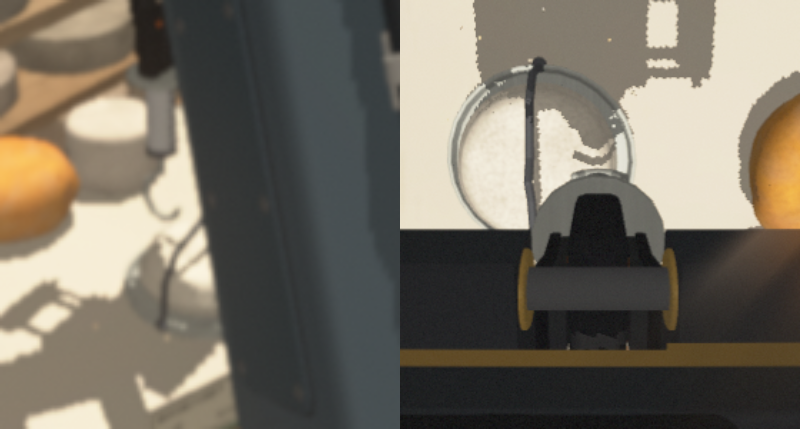

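The hook (left tile, about (165,210)) is on the far side of the bail with its mouth facing it, and the wrist tile shows the bail to the left of the flange. I slide in by 46 mm.

>>> step_arm --increments '[[[0,-0.004,0,0],[0,-0.005,0,0],[0,-0.005,0,0],[0,-0.005,0,0],[0,-0.005,0,0],[0,-0.005,0,0],[0,-0.005,0,0],[0,-0.004,0,0],[0,-0.003,0,0],[0,-0.003,0,0],[0,-0.002,0,0],[0,0,0,0],[0,0,0,0]]]'

```text
time: 11.65
eef_pos: [0.5444, -0.0614, 0.2186]
orientation: [1.776, 2.591, 0.0]
contact_force: [0.2, -0.2, -1.8]
width: 0.0177
grip_force: 25.0
```

```bash
python3 look.py c
```

```text
[ 0.5444 -0.0614  0.2186] yaw -111.15 F [ 0.25 -0.21 -1.79]
top rim 242 [563.8   1.8] [ 24.9 109. ] 71.9 z [0.009  0.0136 0.0344]
top cheese 7 [563.   -9.8] [ 2.5 19.1] 71.5 z [0.0423 0.0425 0.0434]
top scale 2365 [556.3 -41.7] [158.5  67.2] 39.1 z [0.3044 0.3956 0.4858]
scene rim 349 [549.9 -13. ] [ 57. 147.] 84.9 z [0.0089 0.0185 0.034 ]
scene cheese 389 [551.7 -36.6] [ 59.1 104.5] 57.0 z [0.0428 0.0453 0.0485]
scene bail 71 [534.4 -35.7] [20.5 63.6] 40.7 z [0.0701 0.0773 0.0894]
scene peak 16 [548.7 -55.3] [11.3 22.9] 88.7 z [0.0839 0.0865 0.0911]
scene scale 994 [585.3 -35.2] [111.2  77.6] 4.0 z [0.173  0.3131 0.419 ]
wrist rim 2365 [538.9 -46.8] [154.3 134.2] 21.3 z [0.0091 0.0137 0.0325]
wrist cheese 4827 [535.8 -46.6] [108.4  89.9] 23.4 z [0.0429 0.0449 0.0464]
wrist bail 423 [534.3 -33.6] [38.7 55.7] 22.2 z [0.0698 0.0761 0.0849]
wrist peak 44 [550.6 -53. ] [ 6.6 23.9] 86.8 z [0.0834 0.0849 0.0906]
wrist scale 87745 [539.3 -54.6] [168.5  69.4] 17.6 z [0.2579 0.314  0.3373]
```

>>> step_arm --increments '[[[0,0,-0.003,0],[0,0,-0.003,0],[0,0,-0.003,0],[0,0,-0.003,0],[0,0,-0.003,0],[0,0,-0.002,0],[0,0,-0.002,0],[0,0,-0.002,0],[0,0,-0.002,0],[0,0,-0.002,0],[0,0,-0.002,0],[0,0,-0.002,0],[0,0,-0.002,0],[0,0,-0.002,0],[0,0,-0.002,0],[0,0,-0.002,0],[0,0,-0.002,0],[0,0,0,0],[0,0,0,0]]]'

```text
time: 13.7
eef_pos: [0.5443, -0.0614, 0.2575]
orientation: [1.776, 2.591, -0.0]
contact_force: [0.2, -0.0, -5.0]
width: 0.0175
grip_force: 25.0
```

```bash
python3 look.py d | grep -E "F|scene|wrist"; python3 -c "
import cv2,numpy as np
a=[cv2.imread(f'pics/{n}_d.png') for n in('scene','wrist')]
b=[cv2.resize(a[0][130:280,220:360],(400,429)),cv2.resize(a[1][80:380,140:420],(400,429))]
cv2.imwrite('pics/m_d.png',np.hstack(b))"
```

```text
[ 0.5443 -0.0614  0.2575] yaw -111.16 F [ 0.21 -0.04 -5.  ]
scene rim 352 [549.4 -13.9] [ 58.3 145.8] 86.2 z [0.0096 0.0189 0.0345]
scene cheese 414 [553.7 -39.8] [ 62.  104.1] 56.1 z [0.0429 0.0452 0.0474]
scene bail 72 [532.6 -37.8] [20.6 56.9] 34.6 z [0.0708 0.0795 0.0894]
scene peak 24 [545.8 -56.7] [11.3 20. ] 77.7 z [0.084  0.087  0.0908]
scene scale 1025 [585.8 -44.1] [99.4 76.1] 21.3 z [0.1873 0.35   0.3708]
wrist rim 1958 [538.7 -46.7] [154.4 134.8] 21.2 z [0.0091 0.0137 0.0327]
wrist cheese 4202 [536.4 -47.3] [109.   92.2] 23.7 z [0.0429 0.0449 0.0464]
wrist bail 403 [529.4 -38.4] [30.3 61.7] 35.9 z [0.0717 0.0802 0.0902]
wrist peak 165 [542.5 -56.2] [31.3 13. ] 21.0 z [0.0836 0.0865 0.0916]
wrist scale 87794 [539.1 -54.6] [168.2  69.8] 17.7 z [0.2966 0.3529 0.3762]
```

View pics/m_d.png

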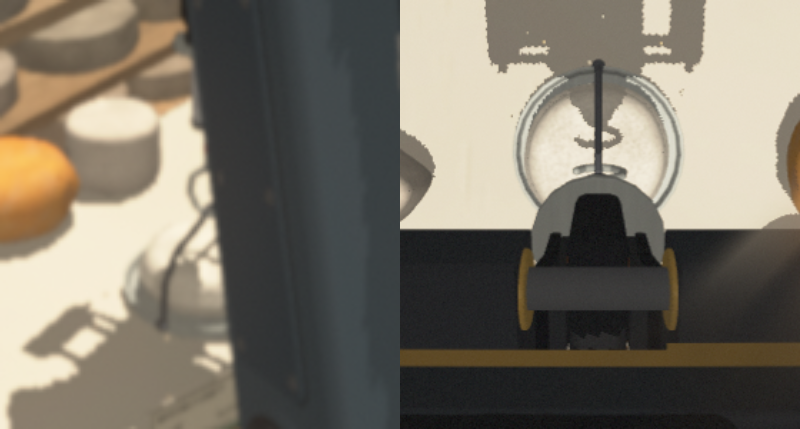

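The hook is engaged at the bail peak (left tile (200,190), right tile (600,160)) and the force has risen by about 3 N. I raise in steps, using the wrist's cheese height (0.0449 now) as the gauge.

>>> step_arm --increments '[[[0,0,-0.002,0],[0,0,-0.002,0],[0,0,-0.002,0],[0,0,-0.002,0],[0,0,-0.002,0],[0,0,-0.002,0],[0,0,-0.002,0],[0,0,0,0],[0,0,0,0]]]'

```text
time: 14.75
eef_pos: [0.5442, -0.0614, 0.2715]
orientation: [-1.776, -2.591, 0.0]
contact_force: [1.6, -0.7, -6.0]
width: 0.0177
grip_force: 25.0
```

```bash
python3 look.py e | grep -E "F|wrist (che|rim|peak)"
```

```text
[ 0.5442 -0.0614  0.2715] yaw -111.15 F [ 1.58 -0.75 -5.97]
wrist rim 1843 [539.1 -46.6] [154.5 133.5] 20.6 z [0.0091 0.0137 0.033 ]
wrist cheese 4008 [536.9 -47.9] [110.3  93.8] 22.9 z [0.0428 0.0449 0.0464]
wrist peak 159 [542. -57.] [26.5 15.1] 37.9 z [0.0836 0.0865 0.0917]
```

>>> step_arm --increments '[[[0,0,-0.002,0],[0,0,-0.002,0],[0,0,-0.002,0],[0,0,-0.002,0],[0,0,-0.002,0],[0,0,0,0],[0,0,0,0]]]'

```text
time: 15.6
eef_pos: [0.5442, -0.0614, 0.2815]
orientation: [-1.776, -2.591, 0.0]
contact_force: [0.3, -0.9, -6.9]
width: 0.0182
grip_force: 25.0
```

```bash
python3 look.py f | grep -E "F|wrist (che|rim|peak)"
```

```text
[ 0.5442 -0.0614  0.2815] yaw -111.15 F [ 0.26 -0.95 -6.92]
wrist rim 1775 [538.4 -47.1] [154.2 134.6] 21.2 z [0.009  0.0137 0.033 ]
wrist cheese 3894 [536.9 -48.3] [108.4  94.1] 22.2 z [0.0429 0.0449 0.0465]
wrist peak 154 [542.6 -57.5] [29.6 13.5] 31.3 z [0.0834 0.0865 0.0917]
```

>>> step_arm --increments '[[[0,0,-0.002,0],[0,0,-0.002,0],[0,0,-0.002,0],[0,0,-0.002,0],[0,0,-0.002,0],[0,0,0,0],[0,0,0,0]]]'

```text
time: 16.45
eef_pos: [0.5439, -0.0612, 0.2914]
orientation: [-1.775, -2.591, 0.0]
contact_force: [0.4, -0.6, -8.1]
width: 0.0179
grip_force: 25.0
```

```bash
python3 look.py g | grep -E "F|wrist (che|rim|peak)"
```

```text
[ 0.5439 -0.0612  0.2914] yaw -111.16 F [ 0.42 -0.62 -8.06]
wrist rim 1713 [537.7 -46. ] [154.3 136.1] 21.1 z [0.009  0.0136 0.0331]
wrist cheese 3806 [536.  -48.2] [109.2  93.7] 22.1 z [0.0429 0.0449 0.0464]
wrist peak 147 [541.6 -55.8] [26.1 16.8] 11.3 z [0.0838 0.0868 0.091 ]
```

>>> step_arm --increments '[[[0,0,-0.002,0],[0,0,-0.002,0],[0,0,-0.002,0],[0,0,-0.002,0],[0,0,-0.002,0],[0,0,0,0],[0,0,0,0]]]'

```text
time: 17.3
eef_pos: [0.5444, -0.0613, 0.3016]
orientation: [1.776, 2.591, 0.0]
contact_force: [-0.7, -0.1, -8.8]
width: 0.0178
grip_force: 25.0
```

```bash
python3 look.py i | grep -E "F|wrist (che|rim|peak)"
```

```text
[ 0.5444 -0.0613  0.3016] yaw -111.15 F [-0.66 -0.09 -8.81]
wrist rim 2008 [539.3 -45.3] [154.5 136. ] 20.7 z [0.0083 0.0144 0.0325]
wrist cheese 3992 [538.9 -48.4] [110.7  95.4] 21.3 z [0.0434 0.0463 0.0482]
wrist peak 148 [542.6 -58.8] [20.1 19.8] 60.5 z [0.084  0.0878 0.0923]
```

The pan is just starting to rise (+1.4 mm). I raise 9 mm more and hold.

>>> step_arm --increments '[[[0,0,-0.001,0],[0,0,-0.001,0],[0,0,-0.001,0],[0,0,-0.001,0],[0,0,-0.001,0],[0,0,-0.001,0],[0,0,-0.001,0],[0,0,-0.001,0],[0,0,-0.001,0],[0,0,0,0],[0,0,0,0],[0,0,0,0]]]'

```text
time: 18.65
eef_pos: [0.5442, -0.0613, 0.3105]
orientation: [-1.776, -2.591, 0.0]
contact_force: [0.5, 1.0, -8.7]
width: 0.018
grip_force: 25.0
```

```bash
python3 look.py j | grep -E "F|wrist (che|rim|peak)"
```

```text
[ 0.5442 -0.0613  0.3105] yaw -111.16 F [ 0.55  0.98 -8.74]
wrist rim 2178 [539.5 -45.1] [153.4 135.9] 21.4 z [0.0135 0.0175 0.0245]
wrist cheese 4398 [538.5 -50.1] [116.6  97.4] 21.7 z [0.0474 0.0538 0.0559]
wrist peak 97 [540.4 -46.5] [11.4 32.3] 14.7 z [0.0854 0.0881 0.0927]
```

>>> step_arm --increments '[[[0,0,0,0],[0,0,0,0],[0,0,0,0],[0,0,0,0],[0,0,0,0],[0,0,0,0],[0,0,0,0],[0,0,0,0],[0,0,0,0],[0,0,0,0],[0,0,0,0],[0,0,0,0],[0,0,0,0],[0,0,0,0],[0,0,0,0],[0,0,0,0],[0,0,0,0],[0,0,0,0],[0,0,0,0],[0,0,0,0]]]'

```text
time: 20.8
eef_pos: [0.5443, -0.0614, 0.3105]
orientation: [-1.776, -2.591, 0.0]
contact_force: [-0.0, -0.7, -9.2]
width: 0.0179
grip_force: 25.0
```

```bash
python3 look.py k | grep -E "F|wrist (che|rim|peak)"
python3 - <<'E'
from h import *
d=cap("wrist");P=cloud(d);c=np.hypot(P[...,0]-.543,P[...,1]+.0595)
for a,b,r in((.046,.06,.052),):
    q=P[(d["range_z"]>0)&(c<r)&(P[...,2]>a)&(P[...,2]<b)]
    print(np.linalg.lstsq(np.c_[q[:,:2]-[.543,-.0595],np.ones(len(q))],q[:,2],rcond=None)[0].round(4))
E
```

```text
[ 0.5443 -0.0614  0.3105] yaw -111.15 F [-0.02 -0.73 -9.19]
wrist rim 2167 [539.7 -45.2] [153.6 136. ] 21.2 z [0.0139 0.0177 0.0247]
wrist cheese 4409 [538.7 -50.2] [116.6  97.7] 21.6 z [0.0476 0.0542 0.0563]
wrist peak 89 [538.6 -44.2] [10.8 26.9] 21.4 z [0.0863 0.0886 0.0926]
[0.0168 0.0152 0.0545]
```

The pan hangs still and level (tilt about 0.02 rad), about 9.5 mm up. Now I lower it gently.

>>> step_arm --increments '[[[0,0,0,0],[0,0,0,0],[0,0,0,0],[0,0,0.001,0],[0,0,0.001,0],[0,0,0.001,0],[0,0,0.001,0],[0,0,0.001,0],[0,0,0.001,0],[0,0,0.001,0],[0,0,0.001,0],[0,0,0.001,0],[0,0,0.001,0],[0,0,0.001,0],[0,0,0.0015,0],[0,0,0.0015,0],[0,0,0.002,0],[0,0,0.002,0],[0,0,0.002,0],[0,0,0.002,0]]]'

```text
time: 23.0
eef_pos: [0.5445, -0.0614, 0.2885]
orientation: [1.776, 2.591, 0.0]
contact_force: [0.5, 0.8, -8.3]
width: 0.0181
grip_force: 25.0
```

>>> step_arm --increments '[[[0,0,0.003,0],[0,0,0.003,0],[0,0,0.004,0],[0,0,0.004,0],[0,0,0.004,0],[0,0,0.004,0],[0,0,0.004,0],[0,0,0.004,0],[0,0,0.004,0],[0,0,0.004,0],[0,0,0.003,0],[0,0,0.003,0],[0,0,0.003,0],[0,0,0.003,0],[0,0,0,0]]]'

```text
time: 24.5
eef_pos: [0.5443, -0.0615, 0.2383]
orientation: [1.776, 2.591, -0.0]
contact_force: [0.9, -0.5, -2.0]
width: 0.018
grip_force: 25.0
```

```bash
python3 look.py l | grep -E "F|wrist (che|rim|peak|bail)"
```

```text
[ 0.5443 -0.0615  0.2383] yaw -111.16 F [ 0.88 -0.51 -2.04]
wrist rim 2154 [538.5 -45.3] [155.2 134.8] 21.2 z [0.009  0.0136 0.0328]
wrist cheese 4558 [536.5 -46.6] [108.6  89.7] 22.6 z [0.0429 0.0449 0.0463]
wrist bail 415 [538.9 -33.6] [28.  59.1] 8.0 z [0.071  0.0781 0.0898]
wrist peak 144 [541.5 -55. ] [28.8 11.9] 20.7 z [0.0834 0.0862 0.0918]
```

>>> step_arm --increments '[[[0,0,0.004,0],[0,0,0.005,0],[0,0,0.005,0],[0,0,0.0035,0],[0,0,0.002,0],[0,0,0,0],[0,0,0,0],[0,0.003,0,0],[0,0.004,0,0],[0,0.005,0,0],[0,0.005,0,0],[0,0.005,0,0],[0,0.005,0,0],[0,0.006,0,0],[0,0.006,0,0],[0,0.006,0,0],[0,0.005,0,0],[0,0,0,0],[0,0,0,0]]]'

```text
time: 26.55
eef_pos: [0.5908, -0.0433, 0.2189]
orientation: [-1.775, -2.591, 0.0]
contact_force: [0.3, -0.1, -1.8]
width: 0.0179
grip_force: 25.0
```

```bash
python3 look.py m | grep -E "F|wrist (che|rim|peak|bail)"; python3 -c "
import cv2,numpy as np
a=[cv2.imread(f'pics/{n}_m.png') for n in('scene','wrist')]
b=[cv2.resize(a[0][130:280,220:360],(400,429)),cv2.resize(a[1][80:380,140:420],(400,429))]
cv2.imwrite('pics/m_m.png',np.hstack(b))"
```

```text
[ 0.5908 -0.0433  0.2189] yaw -111.17 F [ 0.28 -0.06 -1.83]
wrist rim 2152 [531.8 -45.6] [154.1 118.9] 41.0 z [0.0093 0.0137 0.033 ]
wrist cheese 5918 [534.3 -53.8] [110.7  88.2] 58.0 z [0.043  0.0449 0.0464]
wrist bail 709 [551.1 -37.4] [81.2 84.5] 49.5 z [0.0703 0.0773 0.0887]
wrist peak 133 [544.2 -59.9] [ 5.7 22.6] 20.7 z [0.0834 0.0866 0.0905]
```

View pics/m_m.png

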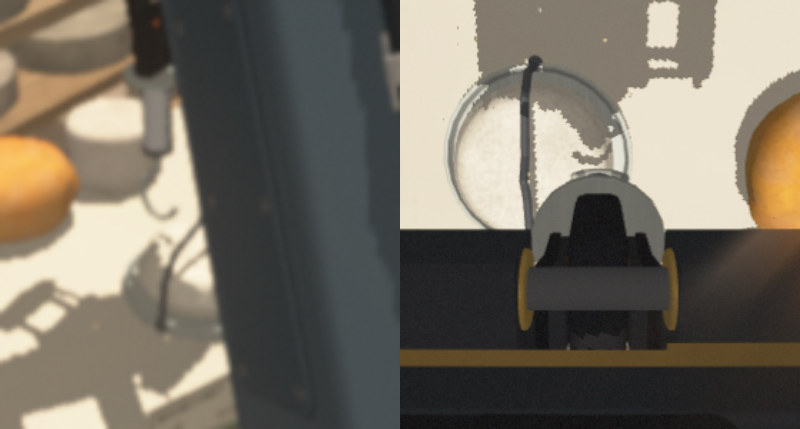

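The hook is off the bail (left tile, about (160,210)) and the pan stands within about 1 mm of its start. The next move returns to the stand.

>>> step_arm --increments '[[[0,0,-0.006,0],[0,0,-0.012,0],[0,0,-0.014,0],[0,0,-0.015,0],[0,0,-0.015,0],[0,0,-0.015,0],[0,0,-0.015,0],[0,0,-0.015,0],[0,0,-0.015,0],[0,0,-0.01,0],[0,0,-0.005,0],[0,0,0,0.085],[0,0,0,0.085],[0,0,0,0.085],[0,0,0,0.084],[0,0,0,0]]]'

```text
time: 28.3
eef_pos: [0.5906, -0.0432, 0.3558]
orientation: [-2.187, -2.254, 0.001]
contact_force: [-0.0, -0.0, -1.7]
width: 0.0178
grip_force: 25.0
```

>>> step_arm --increments '[[[0.01,-0.0005,0,0],[0.02,-0.0011,0,0],[0.026,-0.0014,0,0],[0.026,-0.0014,0,0],[0.026,-0.0014,0,0],[0.026,-0.0014,0,0],[0.026,-0.0014,0,0],[0.026,-0.0014,0,0],[0.026,-0.0014,0,0],[0.026,-0.0014,0,0],[0.026,-0.0014,0,0],[0.016,-0.0008,0,0],[0.0106,-0.0004,0,0],[0,0,0,0],[0,0,0,0],[0,0,0,0]]]'

```text
time: 29.9
eef_pos: [0.567, 0.2456, 0.356]
orientation: [2.189, 2.253, -0.001]
contact_force: [-0.4, -0.6, -1.3]
width: 0.0181
grip_force: 25.0
```

Run:
```python
from h import *
s=robot.observe();print(s["eef_pos"].round(4),np.degrees(R.from_rotvec(s["orientation"]).as_euler("zyx")).round(2))
d=cap("wrist");P=cloud(d);X,Y,Z=P[...,0],P[...,1],P[...,2];ok=(d["range_z"]>0)&(abs(X-.57)<.1)&(abs(Y-.25)<.09)
cv2.imwrite("pics/w_n.png",d["frame"])
for n,a,b in(("flange",.332,.345),("fork",.172,.19),("hook",.186,.26),("foot",.005,.016)):
    q=P[ok&(Z>a)&(Z<b)]
    if len(q)>5:
        r=cv2.minAreaRect((q[:,:2]*1000).astype(np.float32));print(n,len(q),np.round(r[0],1),np.round(r[1],1),r[2],np.median(q[:,2]))
        if n=="flange":
            c,rad=cv2.minEnclosingCircle((q[:,:2]*1000).astype(np.float32));print(c,rad)
```

```text
[0.567  0.2456 0.356 ] [-9.1670e+01 -1.0000e-02  1.7997e+02]
flange 2372 [566.1 257.2] [54.7 36.6] 2.1069281101226807 0.3418187590857701
(566.4645385742188, 248.1410369873047) 27.80596160888672
fork 1571 [575.  248.6] [100.4  55.9] 13.204117774963379 0.17742098240424414
hook 169 [567.9 248.8] [38.7  3.9] 2.101635694503784 0.2073805775097176
foot 2962 [571.9 247.6] [110.1 100.3] 12.985101699829102 0.009391316065326005
```

View pics/w_n.png

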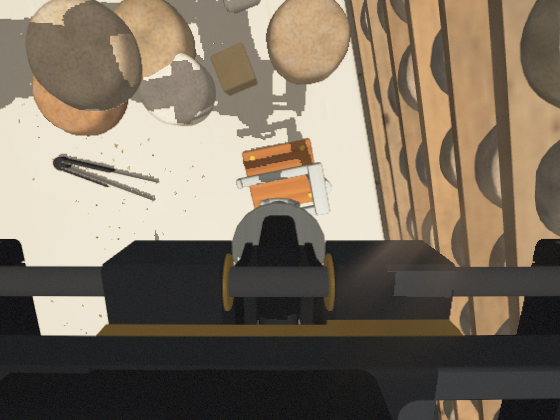

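The flange centre measures (0.5665, 0.248), on the fork's axis to within about 1 mm, and the hook is above the fork gap. I lower straight down.

>>> step_arm --increments '[[[-0.0005,0,0.008,0],[0,0,0.012,0],[0,0,0.012,0],[0,0,0.012,0],[0,0,0.012,0],[0,0,0.012,0],[0,0,0.012,0],[0,0,0.012,0],[0,0,0.012,0],[0,0,0.012,0],[0,0,0.012,0],[0,0,0.01,0],[0,0,0.008,0],[0,0,0.006,0],[0,0,0.004,0],[0,0,0.003,0],[0,0,0.001,0],[0,0,0.001,0],[0,0,0,0],[0,0,0,0]]]'

```text
time: 31.95
eef_pos: [0.5669, 0.2462, 0.1954]
orientation: [2.187, 2.255, 0.001]
contact_force: [-0.4, -0.5, -1.4]
width: 0.0176
grip_force: 25.0
```

>>> step_arm --increments '[[[0,0,0.0005,0],[0,0,0.0005,0],[0,0,0,0],[0,0,0,0]]]'

```text
time: 32.35
eef_pos: [0.5669, 0.2462, 0.1946]
orientation: [2.187, 2.255, 0.001]
contact_force: [-0.2, 0.1, 2.7]
width: 0.0179
grip_force: 25.0
```

>>> step_arm --increments '[[[0,0,0,0],[0,0,0,0],[0,0,0,0],[0,0,0,0],[0,0,0,0],[0,0,0,0],[0,0,0,0]]]' --claw 0.6

```text
time: 33.05
eef_pos: [0.5668, 0.2462, 0.194]
orientation: [2.188, 2.255, 0.0]
contact_force: [0.1, -0.3, -0.4]
width: 0.0513
grip_force: 0.0
```

>>> step_arm --increments '[[[0,0,-0.005,0],[0,0,-0.012,0],[0,0,-0.016,0],[0,0,-0.016,0],[0,0,-0.016,0],[0,0,-0.016,0],[0,0,-0.016,0],[0,0,-0.016,0],[0,0,-0.016,0],[0,0,-0.016,0],[0,0,-0.01,0],[0,0,-0.005,0],[0,0,0,0],[0,0,0,0],[0,0,0,0],[0,0,0,0],[0,0,0,0]]]'

```text
time: 34.75
eef_pos: [0.5666, 0.2461, 0.3534]
orientation: [-2.187, -2.254, 0.001]
contact_force: [-0.2, -0.3, 0.4]
width: 0.0519
grip_force: 0.0
```

Run:
```python
from h import *
d=cap("wrist");P=cloud(d);Z=P[...,2];X,Y=P[...,0],P[...,1]
cv2.imwrite("pics/w_z.png",d["frame"])
st=(abs(X-.57)<.1)&(abs(Y-.248)<.08)&(d["range_z"]>0)
for n,a,b in(("handle",.228,.25),("flange",.172,.19)):
    q=P[st&(Z>a)&(Z<b)]
    if len(q)>5:
        r=cv2.minAreaRect((q[:,:2]*1000).astype(np.float32));print(n,len(q),r,np.median(q[:,2]),q[:,2].std())
d=cap("top");P=cloud(d);X,Y,Z=P[...,0],P[...,1],P[...,2];pn=np.hypot(X-.544,Y+.06)<.1
for n,a,b in(("rim",.008,.02),("cheese",.042,.05)):
    q=P[pn&(Z>a)&(Z<b)];print(n,len(q),cv2.minAreaRect((q[:,:2]*1000).astype(np.float32)) if len(q)>5 else 0)
print(robot.observe()["time"],robot.observe()["contact_force"])
```

```text
handle 951 ((566.5911254882812, 248.5260467529297), (18.56983757019043, 43.352813720703125), 1.464110255241394) 0.2358901370478283 0.0018327404367468596
flange 2813 ((574.6810913085938, 248.97512817382812), (100.142333984375, 57.117313385009766), 12.88530445098877) 0.1794078402888104 0.002697678277820305
rim 564 ((544.0960693359375, -57.86932373046875), (154.1764678955078, 153.99102783203125), 88.11497497558594)
cheese 1649 ((542.606201171875, -57.76573181152344), (110.0041732788086, 106.83700561523438), 69.20081329345703)
34.85 [ 0.37748226 -0.63200265 -0.25692833]
```

The scale is back in its original place, and the pan and cheese are within 2 mm of theirs.

```bash
python3 -c "
from cell import robot
print(robot.close_job())"
```

```text
the job is handed in; nothing more can be done
None
```

The job is handed in (no verdict was returned): the pan hung still about 9.5 mm up for over two seconds, was set back within about 2 mm of its place, and the scale hangs in the fork again.

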